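# Mix a swab tube on the press-to-run vortex mixer

## Task

Pull the swab tube with the tall cap straight up out of the sample carrier, against its sprung catches, stand it upright in the rubber cup of the vortex mixer and press the cup down with it about half-way, 5 mm of its 10 mm travel, so that the mixer runs. Keep the cup pressed there for at least three seconds and finish while still holding the tube in the gripper and pressing. Leave the two flat-capped tubes in the carrier and everything else where it is.

Things in the scene. Friction and masses are not known exactly. Their poses are not given: they have to be found in the camera images.
- swab_tube_cap (a point): Centre of the cap of the tube to mix: clear round-bottomed tube 16 mm across, 104 mm tall, about 30 g, with a white ribbed cap 22 mm across and 30 mm tall to grip it by, in any of the carrier's three wells. This point lies 89 mm above the tube's bottom and 15 mm below its top; z points up. A neck ring 22 mm across (57 to 69 mm above the bottom) sits below the carrier's catches.
- swab_tube_tip (a point): The lowest point of the tall-capped tube's round bottom (radius about 8 mm), on its axis, 89 mm below the centre of the cap.
- swab_tube: The same tall-capped tube; origin at the centre of its bottom, z up along its axis.
- flat_tube_a_cap (a point): One of two tubes of the same body whose cap is flat (22 mm across, 13 mm tall, 87 mm tall in all); this point is the centre of its cap, 80.5 mm above its bottom. Stays in the carrier.
- flat_tube_b_cap (a point): The other flat-capped tube, likewise. Stays in the carrier.
- carrier: Grey sample carrier, fixed to the worktop, 60 x 172 mm, top plate 69 mm high. Origin at the centre of its underside; y runs along the row of three wells (at y = -48, 0 and +48 mm), x across it. Tubes stand on a floor 5 mm above the worktop, so the tall cap's centre stands at 94 mm and its top at 109 mm. Lift the tube at least 75 mm to clear the top plate.
- carrier_top (a point): Centre of the upper side of the carrier's top plate (44 mm wide in x). On it, at the +y and -y sides of each well, two sprung steel catches (10 mm high, 14 mm wide in x) sit over the tube's neck ring and give way to a straight upward pull of about 4 to 10 N. The fingers have room on the +x and -x sides of a cap, where nothing stands higher than this plate.
- mixer: White vortex mixer, 125 x 104 mm, body 79 mm high, fixed to the worktop on rubber feet; sloping control panel with a knob at the front (-x). Origin at the centre of its underside, z up. The cup's axis stands 20 mm behind (+x of) this origin.
- cup_floor (a point): Centre of the inner floor of the mixer's black rubber cup, 104 mm above the worktop when not pressed; it goes down with the cup. The cup is an open funnel, 47 mm across and 28 mm tall; inside it narrows from about 39 mm at the rim (23 mm above this floor) to about 20 mm at the floor, so a tube's round bottom stands on the floor.
- mixer_cup (a joint): How far the mixer's cup is pressed straight down, m: 0 at rest, 0.010 on its stop. Spring: about 3 N to start it moving, 6 N at 5 mm, 9 N at the stop. The mixer runs while it is pressed between 3 and 7.5 mm.
- specimen_cup_a: Specimen cup with a red screw lid, 62 mm across and 72 mm tall, standing in front; origin at the centre of its underside. A bystander.
- specimen_cup_b: Specimen cup with a yellow screw lid, 62 mm across and 72 mm tall, standing behind the mixer; origin at the centre of its underside. A bystander.
- lab_timer: Flat white timer, 58 x 66 x 17 mm, lying in front of the mixer; origin at the centre of its underside. A bystander.
- scissors: Scissors, 87 x 199 x 9 mm, lying at the front left; origin at the centre of its underside. A bystander.
- oximeter: Finger-clip oximeter, 58 x 32 x 31 mm, lying at the front right; origin at the centre of its underside. A bystander.
There are look-alikes about, which are no part of the job. Leave any orange look-alike of the swab_tube alone.

How it is judged:
On the way, in this order (a step that is already met when the one before it is completed fails the run):
1. the tall-capped tube is pulled free of the carrier in the gripper (z of swab_tube_tip in the frame of carrier above 0.072 m and contact force between the fingers and swab_tube above 1 N), for 0.1 s.
2. the tube, held in the gripper, keeps the mixer's cup pressed 3 to 7.5 mm for three seconds (value of joint mixer_cup between 0.003 and 0.0075 m and horizontal distance between swab_tube_tip and cup_floor below 0.007 m and z of swab_tube_tip in the frame of cup_floor below 0.006 m and angle between swab_tube_cap's own z axis and vertical below 0.2 rad and contact force between the fingers and swab_tube above 1 N and contact force between swab_tube and mixer above 2 N and contact force between each of the arm, the fingers and mixer below 0.5 N), for 2.8 s.
At the end, for the whole second after the job is handed in: The gripper holds the tall-capped tube upright (within 0.2 rad) with its bottom on the floor of the mixer's cup (within 7 mm of its centre) and presses the cup down 3 to 7.5 mm with it; neither fingers nor arm touch the mixer (all of step 2); the arm keeps its last pose, push and grip.
It fails at once if a flat-capped tube is moved (distance of any of flat_tube_a_cap, flat_tube_b_cap from where it was at the start of the episode above 0.015 m).
It fails at once if a bystander is moved (distance of any of specimen_cup_a, specimen_cup_b, lab_timer, scissors, oximeter from where it was at the start of the episode above 0.02 m).
It also fails if it takes over 48 s, if anything falls off the work surface, if the arm or the gripper's body presses on something with over 40 N, if the wrist force passes 120 N, or if a joint passes its speed limit or range.

## Robot

A 6-joint arm with a two-finger parallel gripper is mounted at the origin on a cart in front of the work surface, level with it; the furniture and walls round the work are solid. World frame = base frame: x ahead of the robot, y to its left, z up, the work surface at z = 0. Lengths are in m, angles in rad, forces in N, time in s.
With the tool pointing down it reaches from about 0.225 to 0.875 m from the base axis. Payload 3.4 kg.
Tool frame: the origin (TCP) lies at the very end of the fingers, on their centre line; the grasp point (between the pads) lies 19 mm behind it; z points along the fingers, y is the direction in which the jaws open and shut (so a half turn about z gives the same grasp; the last joint's range is limited). The gripper opens to 85 mm and grips with 20 to 120 N. Pads are 22 mm wide; open, the fingers measure 114 mm over their backs; the gripper's body (76 mm by 85 mm) begins 54 mm behind the grasp point. The pads swing forward as they close: fully open they stand 13 mm farther back than shut.
Start: joints at [0.995, 0.276, 1.505, -0, 1.361, -0.121], TCP at [0.253, 0.517, 0.231] pointing down, gripper open.
Joint ranges: [-2.89, 2.89], [-0.75, 2.08], [0.22, 2.7], [-1.18, 4.32], [0.11, 2.71], [-2.7, 2.7]. Speed limits (rad/s): [2.57, 2.57, 3.14, 3.14, 3.14, 3.14].

## Interface

Orientations are given as a unit quaternion [w, x, y, z].
In Python, from rig import get_state, get_image, calibration, sign_off gives the robot as it stands. The module is installed in compiled form; this text tells all that it offers.
- The arm moves only by the tool drive_tool, never from a script. Its argument "targets" is one flat list of numbers, 7 for each row, row after row: the turn, a rotation vector about the tool's x, y, z in degrees, then the shift along the tool's x, y, z in mm, then the opening, from 0 (shut) to 1 (fully open). In form: [wx, wy, wz, tx, ty, tz, fingers, wx, wy, wz, tx, ty, tz, fingers, ...]. A call has 1 to 12 rows; each row shifts and turns the commanded pose from where the row before left it, along the tool's axes as they then stand; what a row does not reach is not made up. A row lasts 1/8 s, in which the tool goes at most 62.5 mm and 10.7 degrees, less where a joint would pass 70% of its speed; a pose out of reach is approached as far as the arm can. A call is refused whole if a number of a shift passes 62.5 or a number of a turn 10.7, either way. A call with a gripper value outside its range is refused whole. The fingers move at their own pace and stop on an object; "grip_force" is the grip in N (left out, the last holds). Time passes only in rows, so rows that do not move let the fingers close. It gives the time, the measured TCP pose, the force and the opening at its end, in the units of the state.
- get_state(): the state, without advancing time (a new reading comes with each control period).
- get_image(name): name is "scene" or "side" or "wrist"; returns the picture (420x560x3 uint8, red, green, blue); there is no depth.
- calibration(name): a dict with "mtx" (3x3 intrinsics, pixels), "distortion" ([k1, k2, p1, p2, k3] as OpenCV has them; the pictures are not rectified), "world_to_cam" (4x4, takes a point from world to camera coordinates); the wrist camera has in their place "hand_eye" (4x4, takes a point from camera to tool coordinates, whose origin is the TCP and whose axes are the flange's). Camera axes: x right, y down, z forward; pixel columns grow to the right and rows downward; lengths in m; the calibration is good to about 2 mm. A picture is of the moment at which its call begins: read the wrist's pose just before it. calibration takes no time and is no camera call.
- sign_off(): hands the job in, once; it reports no verdict.
The state is a dict: "clock": time; "qpos": joint angles; "qd": joint speeds; "effort": joint torques, N m; "position": TCP position; "ee_rot": TCP orientation; "contact_force": force on the tool from outside, world axes, zero at the start; "moment": the same for the moment, N m; "width": finger opening in m.
Only numpy, scipy, OpenCV 4.12 (cv2) and the standard library are available. Lean on these libraries where they do the work, as an engineer would, in place of code of your own. Each camera call takes 0.05 s, during which the arm holds its last target.

## Working session

There is one attempt and no reset: what is moved stays moved. The work goes in short steps, Python scripts to look and compute and a tool call to move; the robot and the scene stay as the last step left them, time stands still between calls to the robot, and variables do not carry over. Pictures are saved under pics/ and viewed, and the job is handed in when it is done.

Besides the shell and the picture viewer there is one more tool, called as name(argument=value, ...), one argument or row to a line, values as JSON. drive_tool: Moves the arm, as the interface text tells. Its arguments: {"type":"object","properties":{"targets":{"type":"array"},"grip_force":{"type":"number"}},"required":["targets"]}

```bash
mkdir -p pics; ls; python3 - <<'E'
from rig import *
import cv2, numpy as np
s=get_state(); print(s)
for n in ["scene","side","wrist"]:
    im=get_image(n); cv2.imwrite(f"pics/{n}0.png",im[:,:,::-1])
    print(n,calibration(n))
E
```

```text
pics
{'clock': 0.0, 'qpos': array([ 9.94989878e-01,  2.76559240e-01,  1.50615303e+00, -1.88541744e-05,
        1.36071413e+00, -1.20982261e-01]), 'qd': array([-0.00030136, -0.00096047, -0.00105422, -0.00044946, -0.00114717,
        0.00086876]), 'effort': array([ 9.94136062e-04, -4.16775835e+01, -2.45807451e+01, -5.66317783e-05,
        1.08683127e-02, -6.93460692e-06]), 'position': array([0.25230115, 0.51608056, 0.23045219]), 'ee_rot': array([-3.04347016e-04,  2.25454987e-01,  9.74253154e-01, -8.64938339e-04]), 'contact_force': array([0.1790652 , 0.10848695, 0.40083525]), 'moment': array([0.01112583, 0.01360763, 0.0010802 ]), 'width': 0.08528588497937456}
scene {'mtx': array([[544.57815968,   0.        , 273.804508  ],
       [  0.        , 544.57815968, 205.4082728 ],
       [  0.        ,   0.        ,   1.        ]]), 'distortion': array([0.00853655, 0.        , 0.        , 0.        , 0.        ]), 'world_to_cam': array([[ 0.81729227, -0.57616708, -0.00805244, -0.44339427],
       [-0.27157806, -0.37283281, -0.88726606,  0.21931305],
       [ 0.50821128,  0.72734256, -0.4611877 
[... 507 characters left out ...]
-0.65879867,  1.09791358],
       [ 0.        ,  0.        ,  0.        ,  1.        ]])}
wrist {'mtx': array([[298.57164983,   0.        , 278.32595096],
       [  0.        , 298.57164983, 213.89282394],
       [  0.        ,   0.        ,   1.        ]]), 'distortion': array([-0.05138867,  0.        ,  0.        ,  0.        ,  0.        ]), 'hand_eye': array([[-3.41393948e-04, -9.49009017e-01, -3.15248741e-01,
         8.14359716e-02],
       [ 9.99999435e-01, -6.41390588e-04,  8.47875542e-04,
         7.36976073e-05],
       [-1.00683911e-03, -3.15248273e-01,  9.49008700e-01,
        -1.42121933e-01],
       [ 0.00000000e+00,  0.00000000e+00,  0.00000000e+00,
         1.00000000e+00]])}
```

View pics/scene0.png

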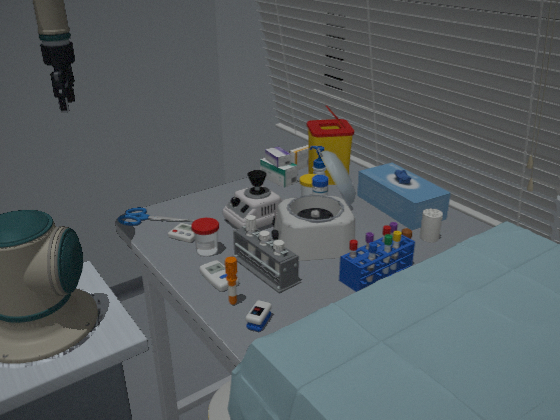

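View pics/side0.png

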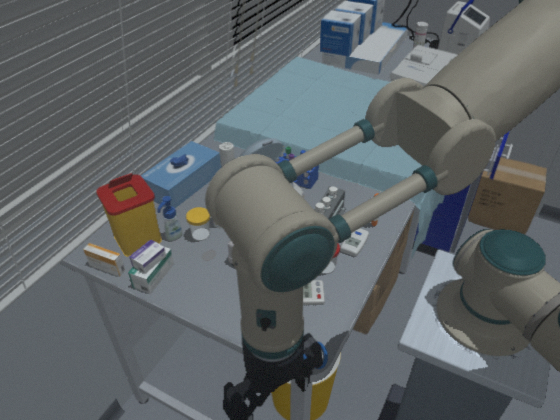

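View pics/wrist0.png

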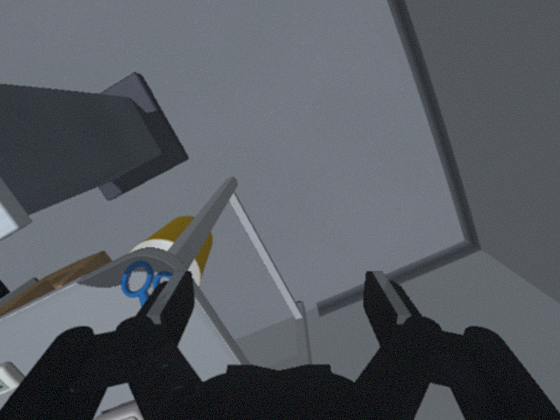

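The scene view has the carrier near (266,257), with three caps at about (251,222), (265,235) and (279,250). The mixer cup is at (257,180). An orange look-alike stands outside the carrier at (232,280). I'll zoom in on these.

```bash
python3 - <<'E'
import cv2
a=cv2.imread("pics/scene0.png"); b=cv2.imread("pics/side0.png")
cv2.imwrite("pics/c1.png",cv2.resize(a[160:320,190:350],(800,800),interpolation=cv2.INTER_CUBIC)[:600] if 0 else cv2.resize(a[160:310,150:350],(800,600),interpolation=cv2.INTER_CUBIC))
cv2.imwrite("pics/c2.png",cv2.resize(b[160:310,210:410],(800,600),interpolation=cv2.INTER_CUBIC))
E
```

```text
(no output)
```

View pics/c1.png

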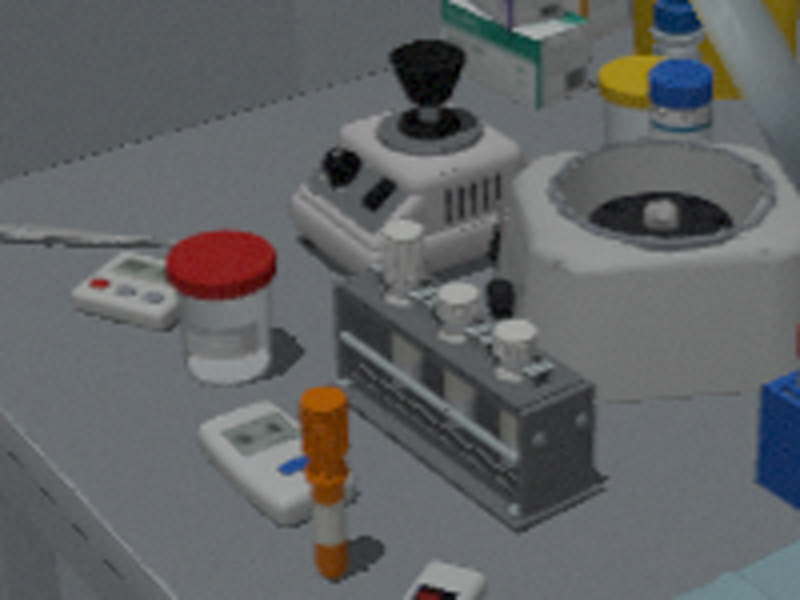

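View pics/c2.png

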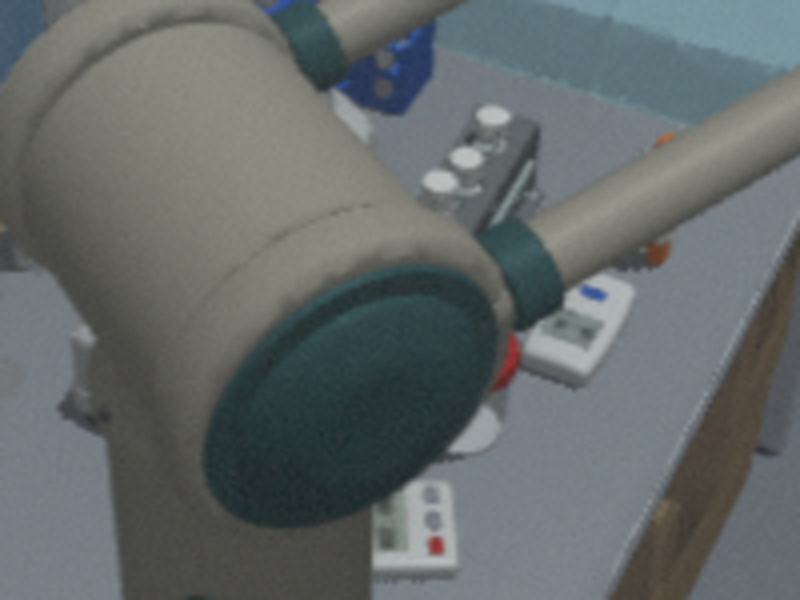

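```bash
cat > h.py <<'E'
import numpy as np, cv2
from rig import *
from scipy.spatial.transform import Rotation as R
def camT(n,s=None):
    c=calibration(n)
    if n!="wrist": return c["mtx"],c["distortion"],c["world_to_cam"]
    T=np.eye(4); q=s["ee_rot"]; T[:3,:3]=R.from_quat([q[1],q[2],q[3],q[0]]).as_matrix(); T[:3,3]=s["position"]
    return c["mtx"],c["distortion"],np.linalg.inv(T@c["hand_eye"])
def ray(cam,px):
    K,d,W=cam; u=cv2.undistortPoints(np.array([[px]],float),K,d)[0,0]
    C=np.linalg.inv(W); return C[:3,3], C[:3,:3]@np.array([u[0],u[1],1.])
def onz(cam,px,z):
    o,r=ray(cam,px); return o+r*(z-o[2])/r[2]
def proj(cam,P):
    K,d,W=cam; P=np.atleast_2d(P)
    return cv2.projectPoints(P,W[:3,:3],W[:3,3],K,d)[0][:,0]
E
python3 - <<'E'
from h import *
c=camT("scene")
for n,x,y,z in [("tall top",405,230,.109),("flat1",458,290,.092),("flat2",516,327,.092),("cup rim",429,55,.127),("redlid",222,256,.072),("yellow",640,75,.072),("orange bottom",333,575,0),
 ("carrier topfrontleft",335,283,.069),("carr top near corner",516,407,.069),("carr top right",594,381,.069),("bot near",518,527,0),("bot right",604,484,0),("timer",132,280,.017),("oxi",448,575,.031),("centrif bot L",600,395,0),("centrif bot R",790,390,0),("centri top front",560,262,.1),("centrif rim ctr",660,195,.12)]:
    print(n,onz(c,(150+x/4-.375,160+y/4-.375),z).round(4))
s=camT("side")
for n,x,y,z in [("tall top",439,181,.109),("flat1",466,159,.092),("flat2",492,119,.092)]:
    print("side",n,onz(s,(210+x/4-.375,160+y/4-.375),z).round(4))
E
```

```text
tall top [ 0.4419 -0.0598  0.109 ]
flat1 [ 0.4453 -0.1042  0.092 ]
flat2 [ 0.4482 -0.152   0.092 ]
cup rim [0.556  0.0882 0.127 ]
redlid [0.3794 0.0321 0.072 ]
yellow [0.7163 0.0838 0.072 ]
orange bottom [ 0.3269 -0.1663  0.    ]
carrier topfrontleft [ 0.4172 -0.0258  0.069 ]
carr top near corner [ 0.4258 -0.183   0.069 ]
carr top right [ 0.4715 -0.1868  0.069 ]
bot near [ 0.4234 -0.1876  0.    ]
bot right [ 0.4816 -0.1836  0.    ]
timer [0.3664 0.1264 0.017 ]
oxi [ 0.3507 -0.233   0.031 ]
centrif bot L [ 0.5316 -0.1151  0.    ]
centrif bot R [ 0.6205 -0.1732  0.    ]
centri top front [ 0.4974 -0.123   0.1   ]
centrif rim ctr [ 0.5629 -0.1244  0.12  ]
side tall top [ 0.4435 -0.0562  0.109 ]
side flat1 [ 0.4451 -0.1028  0.092 ]
side flat2 [ 0.447  -0.1487  0.092 ]
```

Three candidates fit, plus one look-alike:
- White tall-capped tube at scene (251,224): cap clearly taller than the others, in the far (+y) well at about (0.443,-0.058). **This is my choice.**
- Flat-capped tubes at (264,237) and (279,245).
- Orange look-alike at (231,280), outside the carrier.

The close crop confirms the choice.

drive_tool(
  targets=[0,0,0,-35,-36,0,0.6,0,0,0,-35,-36,0,0.6,0,0,0,-35,-36,0,0.6,0,0,0,-35,-36,0,0.6,0,0,0,-35,-36,0,0.6,0,0,0,-35,-36,0,0.6,0,0,0,-35,-36,0,0.6,0,0,0,-35,-36,0,0.6,0,0,0,-35,-36,0,0.6,0,0,0,-35,-36,0,0.6,0,0,0,-35,-36,0,0.6,0,0,0,-35,-36,0,0.6],
)

```text
clock: 1.65
position: [0.4403, -0.0576, 0.2312]
ee_rot: [0.0, 0.226, 0.974, 0.0]
contact_force: [1.5, 1.2, 0.8]
width: 0.0514
```

drive_tool(
  targets=[0,0,10,0,0,0,0.6,0,0,10,0,0,0,0.6,0,0,10,0,0,0,0.6,0,0,10,0,0,0,0.6,0,0,10,0,0,0,0.6,0,0,10.5,0,0,0,0.6,0,0,0,0,0,0,0.6,0,0,0,0,0,0,0.6],
)

```text
clock: 2.65
position: [0.44, -0.056, 0.2312]
ee_rot: [-0.0, 0.685, 0.729, -0.0]
contact_force: [0.6, -0.3, -1.1]
width: 0.051
```

```bash
python3 - <<'E'
from h import *
s=get_state(); print(s)
c=camT("wrist",s)
im=get_image("wrist"); cv2.imwrite("pics/w1.png",im[:,:,::-1])
for P in [(.4425,-.058,.109),(.445,-.1035,.092),(.4475,-.15,.092),(.556,.088,.127)]: print(proj(c,np.array(P)))
E
```

```text
{'clock': 2.65, 'qpos': array([-2.83683558e-01,  7.59809521e-02,  1.76092051e+00,  8.07425992e-05,
        1.30497616e+00, -3.46368071e-01]), 'qd': array([-0.00057394, -0.00058473, -0.0035564 ,  0.0022845 ,  0.00165575,
        0.01164237]), 'effort': array([-2.01829898e-03, -2.88116258e+01, -2.40505958e+01,  1.42925160e-04,
        2.88172472e-03, -5.97337901e-03]), 'position': array([ 0.44001244, -0.05596527,  0.23117011]), 'ee_rot': array([-1.44666065e-04,  6.84608534e-01,  7.28910923e-01, -2.98558089e-05]), 'contact_force': array([ 0.56546115, -0.31260399, -1.09748637]), 'moment': array([-0.02057004,  0.07065278,  0.01141834]), 'width': 0.050956025138874934}
[[281.13379376 209.7587552 ]]
[[280.5220086  246.94990427]]
[[280.04687349 286.20814348]]
[[444.54688872  41.25018506]]
```

View pics/w1.png

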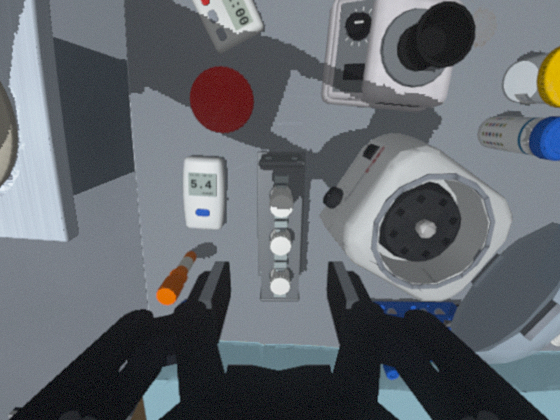

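The wrist view shows the caps at about (281,205), (280,242) and (280,282), with the mixer cup at (444,35). The centrifuge knob is at (333,197).

```bash
python3 - <<'E'
import cv2
a=cv2.imread("pics/w1.png")
cv2.imwrite("pics/c3.png",cv2.resize(a[145:305,240:360],(600,800),interpolation=cv2.INTER_CUBIC)[:600])
cv2.imwrite("pics/c4.png",cv2.resize(a[0:120,380:500],(600,600),interpolation=cv2.INTER_CUBIC))
E
```

```text
(no output)
```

View pics/c3.png

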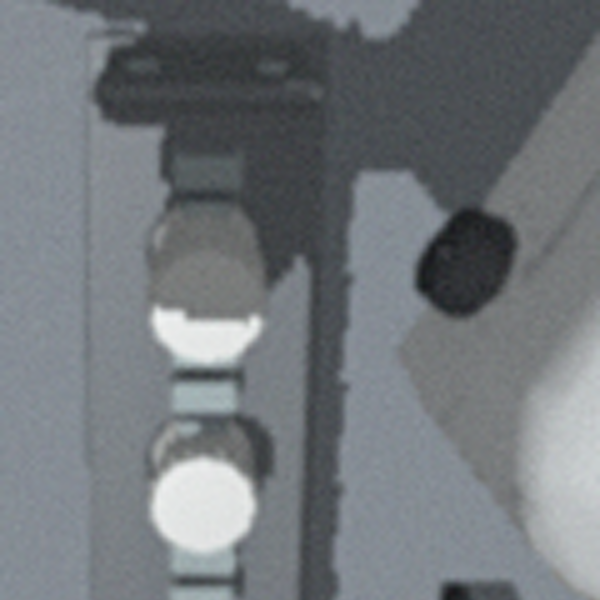

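View pics/c4.png

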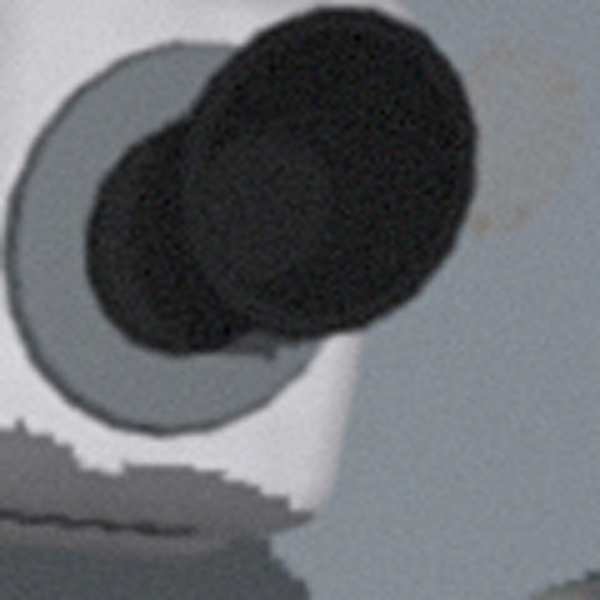

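```bash
python3 - <<'E'
from h import *
s=get_state(); c=camT("wrist",s)
for n,p,z in [("tall",(281.2,205.6),.109),("flat1",(280.2,245.4),.092),("flat2",(279.8,282.5),.092),("cup",(445.4,34),.127),("cfuge knob",(333,197),.1)]: print(n,onz(c,p,z).round(4))
E
```

```text
tall [ 0.4424 -0.054   0.109 ]
flat1 [ 0.4446 -0.1018  0.092 ]
flat2 [ 0.4469 -0.1454  0.092 ]
cup [0.5558 0.0929 0.127 ]
cfuge knob [ 0.4911 -0.0452  0.1   ]
```

```bash
python3 - <<'E'
from h import *
s=get_state(); w=camT("wrist",s); c=camT("scene")
a,u=ray(w,(333.2,197.2)); b,v=ray(c,(275,234.3))
t=np.linalg.lstsq(np.c_[u,-v],b-a,rcond=None)[0]; print(a+u*t[0],b+v*t[1])
q=s["ee_rot"]; M=R.from_quat([q[1],q[2],q[3],q[0]]).as_matrix(); print(M.round(3))
d=np.array([.4424,-.0555,.22])-s["position"]; print(M.T@d*1000)
E
```

```text
[ 0.50269554 -0.05950293  0.04502826] [ 0.50389141 -0.06006046  0.04541956]
[[-0.062  0.998 -0.   ]
 [ 0.998  0.062  0.   ]
 [ 0.    -0.    -1.   ]]
[ 0.33048759  2.36922577 11.18847038]
```

drive_tool(
  targets=[0,0,0,0,2.4,20,0.55,0,0,0,0,0,30,0.55,0,0,0,0,0,30,0.55,0,0,0,0,0,20,0.55,0,0,0,0,0,5,0.55,0,0,0,0,0,0,0.55,0,0,0,0,0,0,0.55],
)

```text
clock: 3.58
position: [0.4433, -0.0561, 0.1272]
ee_rot: [0.001, 0.685, 0.728, 0.001]
contact_force: [0.5, 0.5, -0.2]
width: 0.0471
```

```bash
python3 - <<'E'
from h import *
s=get_state(); print(s["position"],s["contact_force"],s["clock"])
c=camT("wrist",s)
im=get_image("wrist"); cv2.imwrite("pics/w2.png",im[:,:,::-1])
im=get_image("scene"); cv2.imwrite("pics/s2.png",cv2.resize(im[160:310,180:380],(800,600),interpolation=cv2.INTER_CUBIC)[:,:,::-1])
print(proj(c,np.array([(.4424,-.0555,.109),s["position"]])))
E
```

```text
[ 0.44333565 -0.05607928  0.12721086] [ 0.47875087  0.48692688 -0.20965216] 3.575
[[277.21113625 257.80686619]
 [278.84526283 274.20010796]]
```

View pics/w2.png

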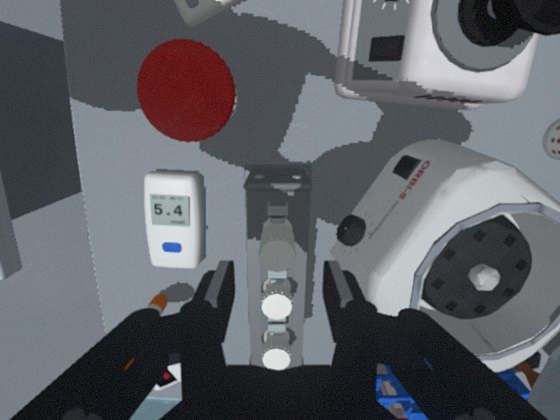

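View pics/s2.png

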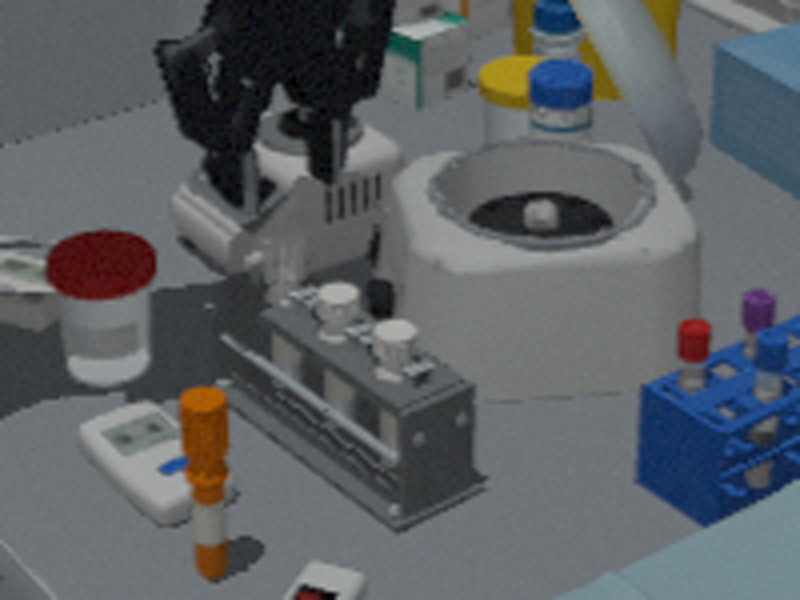

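```bash
python3 - <<'E'
import cv2
a=cv2.imread("pics/w2.png")
cv2.imwrite("pics/c5.png",cv2.resize(a[190:310,200:360],(800,600),interpolation=cv2.INTER_CUBIC))
E
```

```text
(no output)
```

View pics/c5.png

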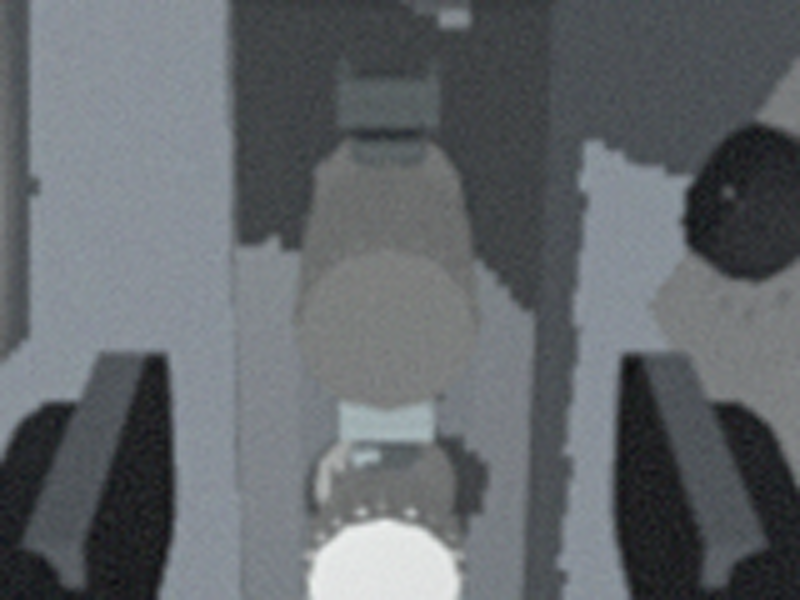

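The cap's top disc is at (277.2,255.6), so it needs +1.5 mm in tool x and -0.9 mm in tool y. Next I descend and grip.

drive_tool(
  targets=[0,0,0,1.5,-0.9,15,0.55,0,0,0,0,0,20,0.55,0,0,0,0,0,12,0.55,0,0,0,0,0,3,0.55,0,0,0,0,0,0,0.55,0,0,0,0,0,0,0.55],
)

```text
clock: 4.42
position: [0.4421, -0.0546, 0.0769]
ee_rot: [0.001, 0.686, 0.728, 0.0]
contact_force: [-0.3, -0.2, 0.2]
width: 0.0466
```

drive_tool(
  targets=[0,0,0,0,0,0,0.35,0,0,0,0,0,0,0.2,0,0,0,0,0,0,0.1,0,0,0,0,0,0,0,0,0,0,0,0,0,0,0,0,0,0,0,0,0],
  grip_force=60,
)

```text
clock: 5.18
position: [0.4417, -0.0545, 0.0765]
ee_rot: [0.0, 0.686, 0.728, 0.0]
contact_force: [-1.5, -0.3, 5.4]
width: 0.0193
```

```bash
python3 - <<'E'
from h import *
s=get_state(); print(s["position"],s["contact_force"],s["moment"],s["width"],s["clock"])
im=get_image("wrist"); cv2.imwrite("pics/w3.png",im[:,:,::-1])
E
```

```text
[ 0.44170853 -0.05449557  0.07653774] [-1.46950709 -0.2751326   5.4270989 ] [0.03159019 0.13841414 0.00151083] 0.01930458032461915 5.175
```

View pics/w3.png

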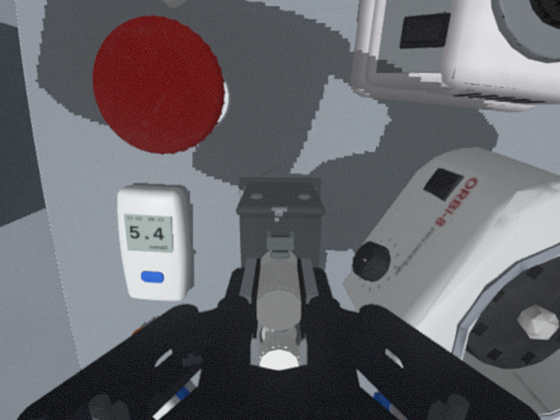

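The cap is between the pads, at (280,305). Now I pull straight up.

drive_tool(
  targets=[0,0,0,0,0,-3,0,0,0,0,0,0,-3,0,0,0,0,0,0,-3,0,0,0,0,0,0,-3,0,0,0,0,0,0,-4,0,0,0,0,0,0,-4,0,0,0,0,0,0,0,0],
)

```text
clock: 6.1
position: [0.4419, -0.0545, 0.0968]
ee_rot: [0.0, 0.686, 0.728, 0.0]
contact_force: [0.4, 0.1, -0.6]
width: 0.0195
```

```bash
python3 - <<'E'
from h import *
s=get_state(); print(s["position"],s["contact_force"],s["moment"],s["width"],s["clock"])
im=get_image("wrist"); cv2.imwrite("pics/w4.png",im[:,:,::-1])
im=get_image("scene"); cv2.imwrite("pics/s4.png",cv2.resize(im[160:310,180:380],(800,600),interpolation=cv2.INTER_CUBIC)[:,:,::-1])
E
```

```text
[ 0.44190778 -0.05450991  0.09676486] [ 0.42912051  0.08277199 -0.56269541] [-0.01443921  0.03071367 -0.02362957] 0.019461383748568803 6.1
```

View pics/w4.png

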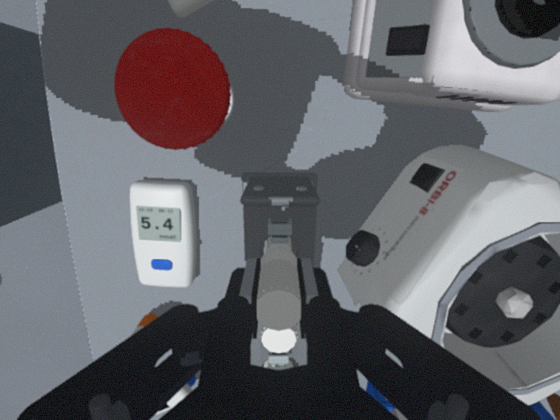

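View pics/s4.png

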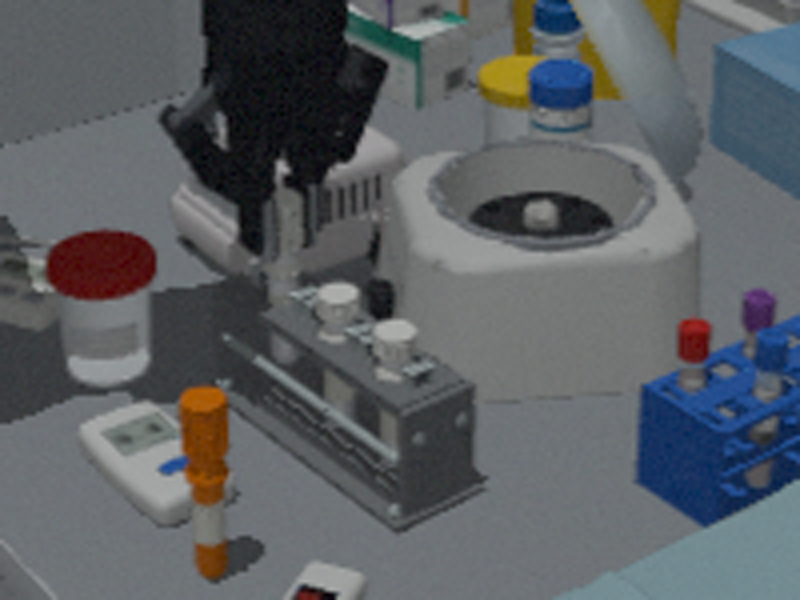

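The tube rises with the grip and sits unchanged in the wrist view, and the flat-capped tubes stayed put. I'll lift it clear.

drive_tool(
  targets=[0,0,0,0,0,-15,0,0,0,0,0,0,-25,0,0,0,0,0,0,-30,0,0,0,0,0,0,-30,0,0,0,0,0,0,-30,0,0,0,0,0,0,-20,0,0,0,0,0,0,0,0,0,0,0,0,0,0,0],
)

```text
clock: 7.2
position: [0.4409, -0.0542, 0.2452]
ee_rot: [-0.001, 0.686, 0.728, -0.0]
contact_force: [-0.1, 0.1, -0.7]
width: 0.0191
```

```bash
python3 - <<'E'
from h import *
s=get_state(); print(s["position"],s["contact_force"],s["moment"],s["width"],s["clock"])
c=camT("wrist",s)
im=get_image("wrist"); cv2.imwrite("pics/w5.png",im[:,:,::-1])
im=get_image("scene"); cv2.imwrite("pics/s5.png",im[:,:,::-1])
im2=get_image("side"); cv2.imwrite("pics/d5.png",im2[:,:,::-1])
t=s["position"]; print(proj(camT("scene"),t+[[0,0,.0325],[0,0,.0025],[0,0,-.0715]]), proj(c,[[.556,.0905,.127]]))
cv2.imwrite("pics/s5c.png",cv2.resize(im[130:280,180:380],(800,600),interpolation=cv2.INTER_CUBIC)[:,:,::-1])
q=s["ee_rot"]; M=R.from_quat([q[1],q[2],q[3],q[0]]).as_matrix(); 
print(M.T@(np.array([.556,.0905,t[2]])-t)*1000)
E
```

```text
[ 0.4408621  -0.05421046  0.24524938] [-0.14356234  0.060449   -0.73045095] [-0.01894089  0.03679475 -0.04644422] 0.019098745604353196 7.2
[[246.58022579 141.65989448]
 [247.0452621  155.69676611]
 [248.14233354 188.84542155]] [[434.39673307  43.73735934]]
[ 1.37529951e+02  1.23625858e+02 -1.18344212e-01]
```

View pics/w5.png

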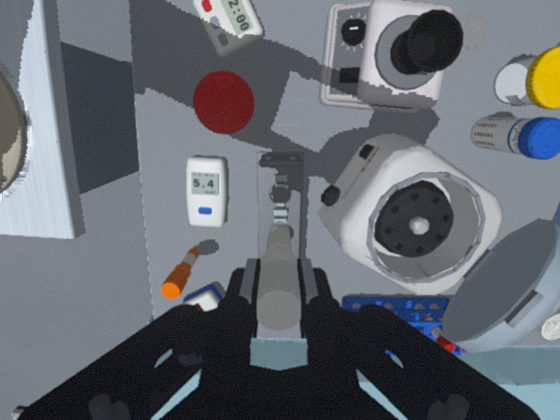

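View pics/s5c.png

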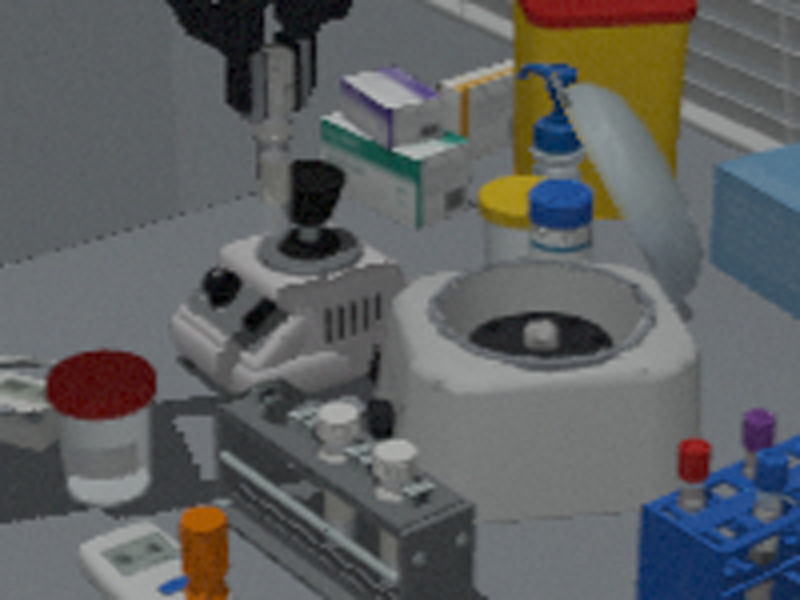

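View pics/d5.png

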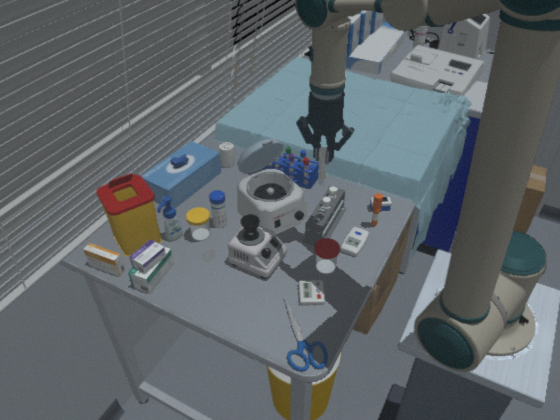

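The tube is free, with its tip at z≈0.174, and the side view shows the cup clearly at (250,225). Next I move over the cup.

drive_tool(
  targets=[0,0,0,15,13,0,0,0,0,0,25,23,0,0,0,0,0,28,25,0,0,0,0,0,28,25,0,0,0,0,0,25,23,0,0,0,0,0,16,14,0,0,0,0,0,0,0,0,0,0,0,0,0,0,0,0],
)

```text
clock: 8.35
position: [0.5553, 0.089, 0.246]
ee_rot: [-0.0, 0.686, 0.728, -0.001]
contact_force: [0.6, -0.7, 0.1]
width: 0.0198
```

```bash
python3 - <<'E'
from h import *
s=get_state(); print(s["position"],s["contact_force"],s["moment"],s["width"],s["clock"])
for n in ["wrist","scene","side"]:
    im=get_image(n)
    c=camT(n,s); t=s["position"]; p=proj(c,np.vstack([t+[[0,0,.0325],[0,0,.0025],[0,0,-.0715]],[[.556,.0905,.127]]]))
    print(n,p.round(1).tolist())
    x,y=(200,200) if n=="wrist" else p[2].round().astype(int)-[60,50]
    print(x,y)
    cv2.imwrite(f"pics/{n}6.png",cv2.resize(im[y:y+90,x:x+120] if n!="wrist" else im,(800,600),interpolation=cv2.INTER_CUBIC)[:,:,::-1])
E
```

```text
[0.55529817 0.08898679 0.24600412] [ 0.55684353 -0.73236879  0.0941296 ] [0.0014975  0.02650394 0.0569925 ] 0.019819551308901156 8.35
wrist [[278.9, 311.7], [278.8, 276.6], [278.8, 226.9], [279.6, 206.9]]
200 200
scene [[254.9, 112.7], [255.3, 125.2], [256.0, 155.0], [256.4, 173.1]]
196 105
side [[247.6, 168.2], [248.3, 179.2], [250.0, 204.7], [250.4, 220.2]]
190 155
```

View pics/wrist6.png

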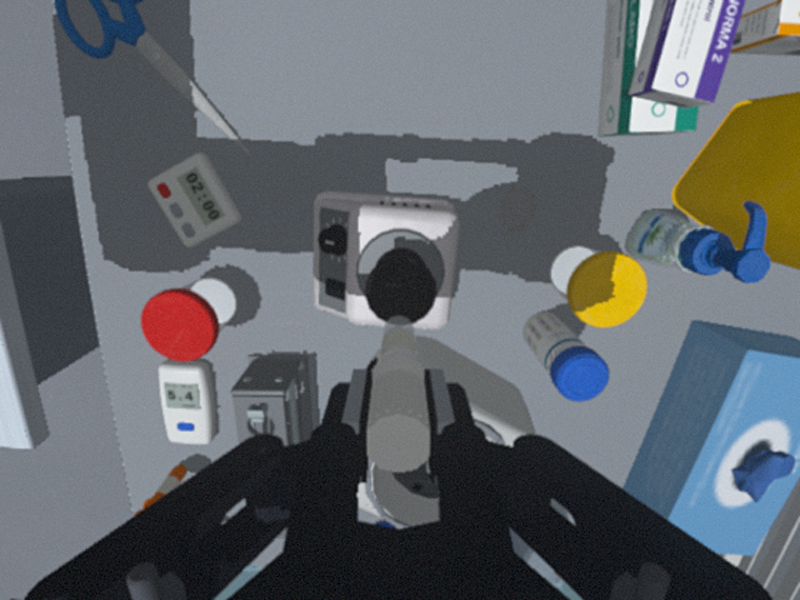

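View pics/scene6.png

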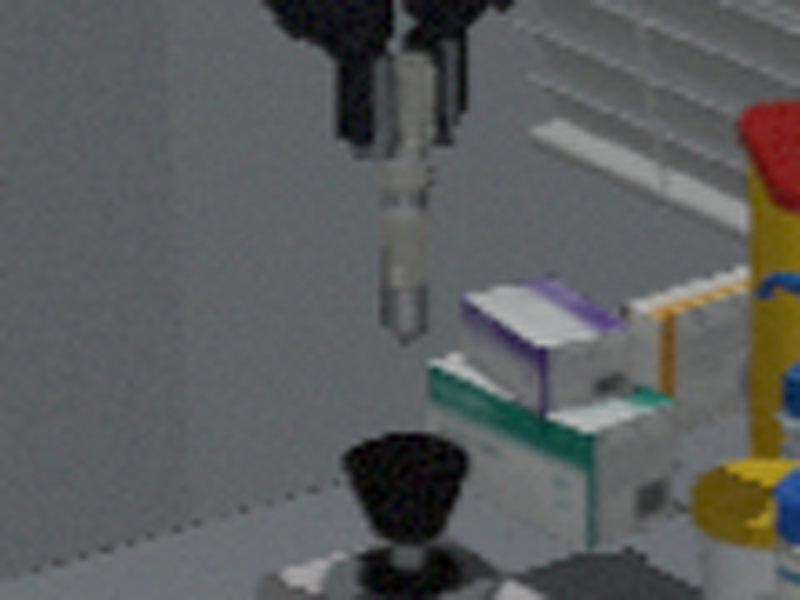

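View pics/side6.png

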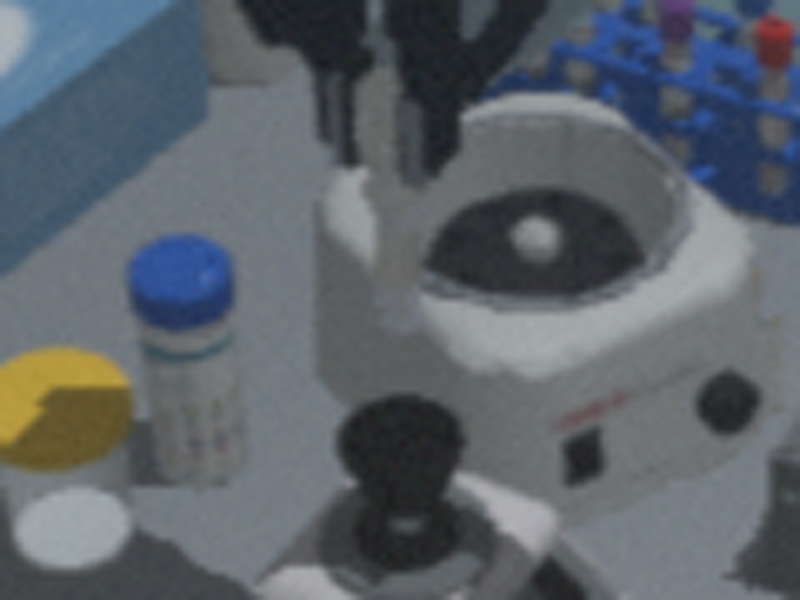

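```bash
python3 - <<'E'
from h import *
s=get_state()
im=get_image("wrist"); cv2.imwrite("pics/w7.png",im[:,:,::-1])
c=camT("wrist",s)
a=im[150:240,220:340,::-1]
a=np.clip(a.astype(float)*2.2,0,255).astype(np.uint8)
cv2.imwrite("pics/w7c.png",cv2.resize(a,(800,600),interpolation=cv2.INTER_CUBIC))
for n,x0,y0 in [("scene",216,145),("side",210,180)]:
    i=get_image(n)[y0:y0+60,x0:x0+80,::-1]
    i=np.clip(i.astype(float)*2.2,0,255).astype(np.uint8)
    cv2.imwrite(f"pics/{n}7c.png",cv2.resize(i,(800,600),interpolation=cv2.INTER_CUBIC))
E
```

```text
(no output)
```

View pics/w7c.png

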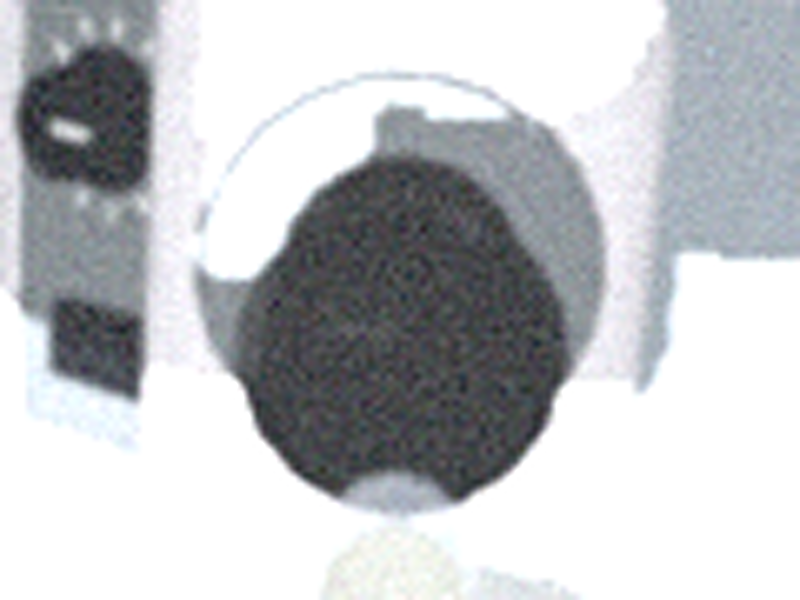

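View pics/scene7c.png

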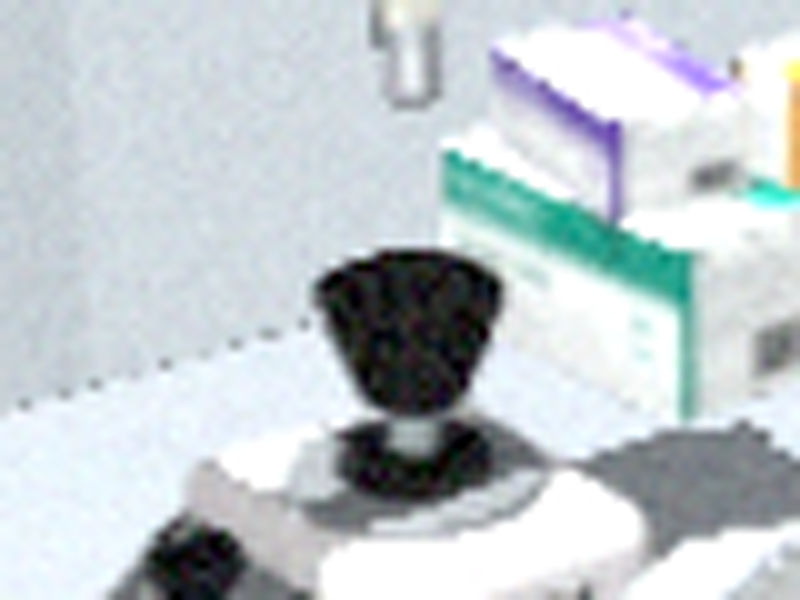

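View pics/side7c.png

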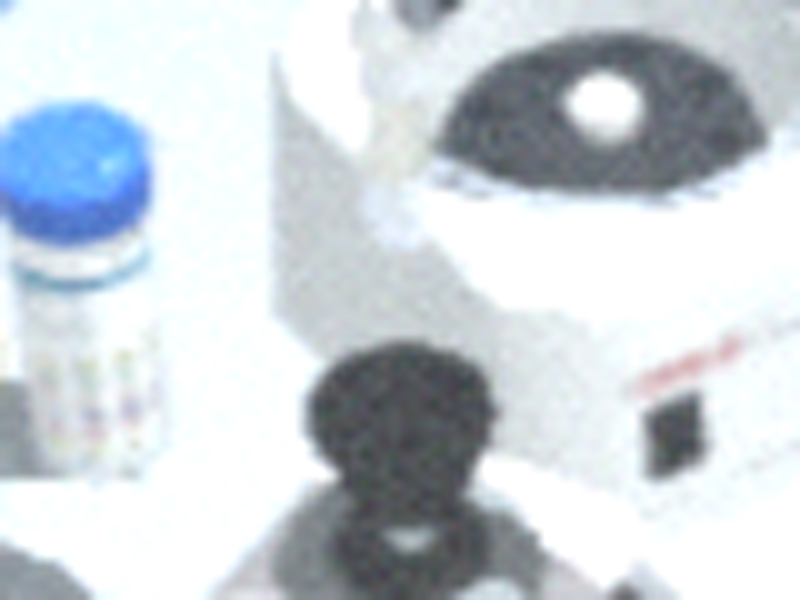

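The wrist, scene and side pictures agree that the cup centre is about 3.4 mm further in +y and 0.6 mm in +x of the tube. I'll correct for that and descend into the mouth.

drive_tool(
  targets=[0,0,0,3.4,0.8,5,0,0,0,0,0,0,12,0,0,0,0,0,0,15,0,0,0,0,0,0,15,0,0,0,0,0,0,8,0,0,0,0,0,0,0,0,0,0,0,0,0,0,0],
)

```text
clock: 9.52
position: [0.5571, 0.0932, 0.1917]
ee_rot: [0.0, 0.686, 0.728, 0.0]
contact_force: [-0.3, 0.6, 0.1]
width: 0.0193
```

```bash
python3 - <<'E'
from h import *
s=get_state(); print(s["position"],s["contact_force"],s["moment"],s["width"],s["clock"])
out=[]
for n,x0,y0 in [("wrist",240,160),("scene",216,125),("side",210,170)]:
    i=get_image(n)[y0:y0+75,x0:x0+60 if n!="x" else 0,::-1]
    i=np.clip(i.astype(float)*2.2,0,255).astype(np.uint8)
    out.append(cv2.resize(i,(264,330),interpolation=cv2.INTER_CUBIC))
    print(proj(camT(n,s),s["position"]+np.array([[0,0,-.0715]])))
cv2.imwrite("pics/m8.png",np.hstack(out))
E
```

```text
[0.55711194 0.0931921  0.19166359] [-0.25644198  0.58787602  0.1267829 ] [-0.09656155  0.03825018  0.00030635] 0.019312905963951157 9.525
[[278.56112169 226.97384851]]
[[256.18700005 175.16880961]]
[[249.54209733 222.8536141 ]]
```

View pics/m8.png

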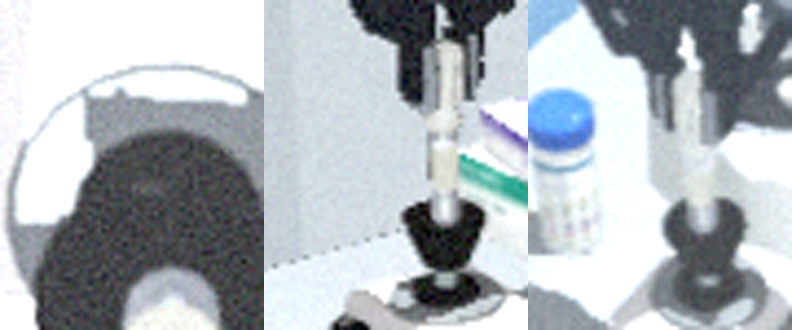

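The tube is centred inside the mouth, to within about 1 mm. I'll go down in small steps and watch the force.

drive_tool(
  targets=[0,0,0,-0.5,-1,6,0,0,0,0,0,0,4,0,0,0,0,0,0,2,0,0,0,0,0,0,0,0,0,0,0,0,0,0,0],
)

```text
clock: 10.3
position: [0.5558, 0.0926, 0.1794]
ee_rot: [0.0, 0.686, 0.728, 0.0]
contact_force: [-0.2, -0.1, -0.7]
width: 0.0198
```

drive_tool(
  targets=[0,0,0,0,0,1,0,0,0,0,0,0,1,0,0,0,0,0,0,0,0,0,0,0,0,0,0,0],
)

```text
clock: 10.8
position: [0.5557, 0.0926, 0.1773]
ee_rot: [-0.0, 0.686, 0.728, 0.0]
contact_force: [-0.2, -0.4, 0.4]
width: 0.0195
```

drive_tool(
  targets=[0,0,0,0,0,1,0,0,0,0,0,0,1,0,0,0,0,0,0,0,0,0,0,0,0,0,0,0],
)

```text
clock: 11.3
position: [0.5559, 0.0926, 0.1757]
ee_rot: [0.0, 0.686, 0.728, 0.0]
contact_force: [-0.4, -0.5, 2.8]
width: 0.0192
```

Contact came at TCP z≈0.1757, matching the expected 0.1755. Now I press 5 mm.

drive_tool(
  targets=[0,0,0,0,0,1,0,0,0,0,0,0,1,0,0,0,0,0,0,0,0,0,0,0,0,0,0,0],
)

```text
clock: 11.8
position: [0.5559, 0.0926, 0.1734]
ee_rot: [0.0, 0.686, 0.728, 0.0]
contact_force: [-0.3, 0.3, 3.9]
width: 0.0192
```

drive_tool(
  targets=[0,0,0,0,0,1,0,0,0,0,0,0,1,0,0,0,0,0,0,0,0,0,0,0,0,0,0,0],
)

```text
clock: 12.3
position: [0.5558, 0.0926, 0.1714]
ee_rot: [0.0, 0.686, 0.728, 0.0]
contact_force: [-1.5, -0.2, 4.9]
width: 0.0191
```

```bash
python3 - <<'E'
from h import *
s=get_state(); print(s["position"],s["contact_force"],s["moment"],s["width"],s["clock"])
out=[]
for n,x0,y0 in [("wrist",230,160),("scene",226,140),("side",220,180)]:
    i=get_image(n)[y0:y0+75,x0:x0+60 if n!="wrist" else x0+100,::-1]
    i=np.clip(i.astype(float)*2.2,0,255).astype(np.uint8)
    out.append(cv2.resize(i,None,fx=3.6,fy=3.6,interpolation=cv2.INTER_CUBIC))
cv2.imwrite("pics/m9.png",np.hstack(out))
E
```

```text
[0.55583625 0.09261894 0.17143632] [-1.49941752 -0.15373707  4.85548986] [ 0.04234264  0.18143836 -0.00787495] 0.019073220273381944 12.3
```

View pics/m9.png

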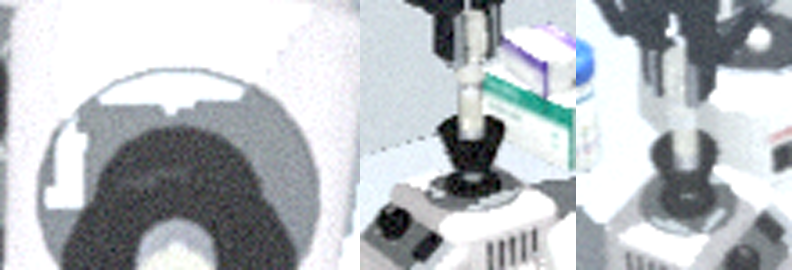

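Tube upright and centred in the cup, and the force matches the spring (4.9 N at about 4 mm). I'll add 1 mm and hold.

drive_tool(
  targets=[0,0,0,0,0,1,0,0,0,0,0,0,0,0,0,0,0,0,0,0,0],
)

```text
clock: 12.82
position: [0.5558, 0.0926, 0.1706]
ee_rot: [0.0, 0.686, 0.728, 0.0]
contact_force: [-0.6, -0.4, 6.2]
width: 0.0193
```

drive_tool(
  targets=[0,0,0,0,0,0,0,0,0,0,0,0,0,0],
)

```text
clock: 13.08
position: [0.5559, 0.0926, 0.1706]
ee_rot: [0.0, 0.686, 0.728, 0.0]
contact_force: [-0.6, 0.3, 5.7]
width: 0.0196
```

drive_tool(
  targets=[0,0,0,0,0,0,0,0,0,0,0,0,0,0],
)

```text
clock: 13.32
position: [0.5559, 0.0926, 0.1706]
ee_rot: [0.0, 0.686, 0.728, 0.0]
contact_force: [-0.8, -0.2, 4.5]
width: 0.019
```

drive_tool(
  targets=[0,0,0,0,0,0,0,0,0,0,0,0,0,0],
)

```text
clock: 13.58
position: [0.5558, 0.0926, 0.1706]
ee_rot: [0.0, 0.686, 0.728, 0.0]
contact_force: [-0.1, -0.4, 6.0]
width: 0.0191
```

```bash
python3 - <<'E'
from h import *
for k in range(4):
    s=get_state(); print(s["position"].round(4),s["contact_force"].round(2),s["moment"].round(3),s["width"].round(4),s["clock"]); a=get_image("side"); b=get_image("scene")
i=np.hstack([b[140:215,216:296],a[170:245,210:290]])[:,:,::-1]
i=np.clip(i.astype(float)*2.2,0,255).astype(np.uint8)
cv2.imwrite("pics/m10.png",cv2.resize(i,None,fx=5,fy=5,interpolation=cv2.INTER_CUBIC))
E
```

```text
Traceback (most recent call last):
AttributeError: 'float' object has no attribute 'round'
```

drive_tool(
  targets=[0,0,0,0,0,0,0,0,0,0,0,0,0,0,0,0,0,0,0,0,0,0,0,0,0,0,0,0,0,0,0,0,0,0,0,0,0,0,0,0,0,0,0,0,0,0,0,0,0,0,0,0,0,0,0,0,0,0,0,0,0,0,0,0,0,0,0,0,0,0,0,0,0,0,0,0,0,0,0,0,0,0,0,0],
)

```text
clock: 15.08
position: [0.5559, 0.0926, 0.1706]
ee_rot: [0.0, 0.686, 0.728, 0.0]
contact_force: [-0.2, -0.2, 6.8]
width: 0.0192
```

drive_tool(
  targets=[0,0,0,0,0,0,0,0,0,0,0,0,0,0,0,0,0,0,0,0,0,0,0,0,0,0,0,0,0,0,0,0,0,0,0,0,0,0,0,0,0,0,0,0,0,0,0,0,0,0,0,0,0,0,0,0,0,0,0,0,0,0,0,0,0,0,0,0,0,0,0,0,0,0,0,0,0,0,0,0,0,0,0,0],
)

```text
clock: 16.58
position: [0.5559, 0.0926, 0.1706]
ee_rot: [0.0, 0.686, 0.728, 0.0]
contact_force: [-1.3, 0.1, 5.9]
width: 0.0193
```

drive_tool(
  targets=[0,0,0,0,0,0,0,0,0,0,0,0,0,0,0,0,0,0,0,0,0,0,0,0,0,0,0,0,0,0,0,0,0,0,0,0,0,0,0,0,0,0,0,0,0,0,0,0,0,0,0,0,0,0,0,0,0,0,0,0,0,0,0,0,0,0,0,0,0,0,0,0,0,0,0,0,0,0,0,0,0,0,0,0],
)

```text
clock: 18.08
position: [0.5559, 0.0926, 0.1706]
ee_rot: [0.0, 0.686, 0.728, 0.0]
contact_force: [-0.7, 0.9, 5.1]
width: 0.0193
```

```bash
python3 - <<'E'
from h import *
f=[]
for k in range(6):
    s=get_state(); f.append(s["contact_force"][2]); a=get_image("side"); b=get_image("scene")
print(s["position"],np.round(f,2),np.mean(f),s["width"],s["clock"])
i=np.hstack([b[140:215,216:296],a[170:245,210:290]])[:,:,::-1]
i=np.clip(i.astype(float)*2.2,0,255).astype(np.uint8)
cv2.imwrite("pics/m10.png",cv2.resize(i,None,fx=5,fy=5,interpolation=cv2.INTER_CUBIC))
cv2.imwrite("pics/s10.png",b[:,:,::-1])
E
```

```text
[0.55583819 0.09258541 0.17057318] [5.09 5.27 5.45 6.08 5.44 5.25] 5.4293494415564885 0.019187784943235007 18.575
```

View pics/m10.png

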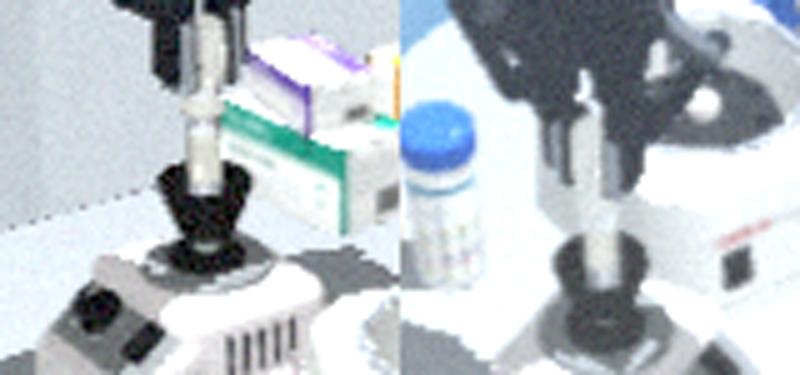

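View pics/s10.png

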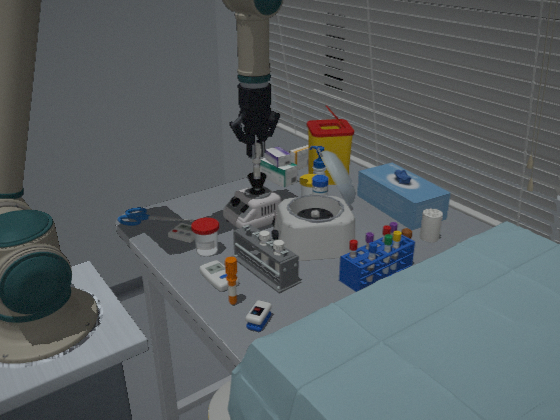

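The tube has been upright in the cup for over 5 s. The steady force is about 5.5 N, and the cup rim is about 2 px (≈5 mm) lower. Everything else is where it was, so I'm handing in.

```bash
python3 -c "
from rig import *
print(sign_off()); s=get_state(); print(s['position'],s['contact_force'],s['clock'])"
```

```text
the job is handed in; nothing more can be done
None
the job is handed in; nothing more can be done
```

I pulled the tall-capped tube straight up out of the carrier's +y well and stood it in the mixer cup. I pressed the cup about 5 mm with it, held it for over 5 s, and handed in while still gripping and pressing. The run took about 19 s of the 48 s; `sign_off` gives no verdict.

- **Depth:** the tube touched the cup floor at TCP z ≈ 0.1757 m, against 0.1755 m expected. The TCP finished steady at 0.1706 m, about 5 mm lower.
- **Force:** it averaged about 5.4 N over the last six readings (4.5 to 6.8 N while holding), which by itself suggests 4 to 5 mm. Both figures are inside the 3 to 7.5 mm band.
- **Grip and pose:** the finger opening stayed at 19 mm on the nominally 22 mm cap, and I saw no slip. The pictures showed the tube upright and centred, with the fingers well above the cup.
- **Everything else:** the flat-capped tubes, the orange look-alike and the bystanders in view looked unmoved in the last scene picture. The yellow-lidded cup is partly hidden there, and I judged this by eye only.
- **Disagreement:** the cameras differed by up to about 5 mm on the cup's position in y, so I placed it by the tube-to-cup offset measured in all three views.

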